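# Unlock the ball tray and hold it over the inspection camera

## Robot

A 6-joint arm with a two-finger parallel gripper is mounted at the origin on a cart in front of the work surface, level with it; the furniture and walls round the work are solid. World frame = base frame: x ahead of the robot, y to its left, z up, the work surface at z = 0. Lengths are in mm, angles in rad, forces in N, time in s.
With the tool pointing down it reaches from about 350 to 775 mm from the base axis. Payload 7.3 kg.
Tool frame: the origin (TCP) lies midway between the tips of the shut fingers; the grasp point (between the pads) lies 19 mm behind it; z points along the fingers, y is the line along which they close (so a half turn about z gives the same grasp; the last joint's range is limited). The gripper opens to 92 mm and grips with 3 to 60 N. Pads are 19 mm wide; open, the fingers measure 130 mm over their backs; the gripper's body (75 mm by 190 mm) begins 47 mm behind the grasp point.
Start: joints at [-1.304, 0.342, 1.524, -0, 1.275, -0.146], TCP at [210.641, -480.911, 226.741] pointing down, gripper open.
Joint ranges: [-2.53, 2.53], [-0.77, 2.02], [0.04, 2.7], [-1, 4.14], [0.28, 2.66], [-3.11, 3.11]. Speed limits (rad/s): [2.57, 2.57, 3.14, 3.14, 3.14, 3.14].

## Interface

Orientations are given as [roll, pitch, yaw] about the fixed x, y, z axes, in that order (R = Rz(yaw) Ry(pitch) Rx(roll)).
In Python, from plant import get_obs, capture, camera_model, close_job, search_frame, regions_of, pinpoint gives the robot as it stands. The module is installed in compiled form; this text tells all that it offers.
- The arm moves only by the shell command python3 -m pendant 'ROWS'. ROWS is JSON, one flat list of numbers, 7 for each row, row after row: the shift along the tool's x, y, z in units of 30 mm (1.0 is 30 mm), then the turn, a rotation vector about the tool's x, y, z in units of 4 degrees (1.0 is 4 degrees), then the closure, from -1 (fully open) to 1 (shut), so that 0 is half open. In form: [dx, dy, dz, wx, wy, wz, gripper, dx, dy, dz, wx, wy, wz, gripper, ...]. A call has 1 to 12 rows; each row shifts and turns the commanded pose from where the row before left it, along the tool's axes as they then stand; what a row does not reach is not made up. A row lasts 1/10 s, in which the tool goes at most 50 mm and 8.59 degrees, less where a joint would pass 70% of its speed; a pose out of reach is approached as far as the arm can. A call with a number of a shift or a turn outside -1 to 1 is refused whole. A call with a gripper value outside its range is refused whole. The fingers move at their own pace and stop on an object; the grip force is fixed at half the most. Time passes only in rows, so rows that do not move let the fingers close. It gives the time, the measured TCP pose, the force, the opening and the grip force at its end, in the units of the state.
- get_obs(): the state, without advancing time (a new reading comes with each control period).
- capture(name): name is "scene" or "top" or "wrist"; returns the picture (384x512x3 uint8, red, green, blue); there is no depth.
- camera_model(name): a dict with "fov_y" (degrees; the focal length in pixels is half the picture's height over the tangent of half this angle, whatever the lens; pixels are square), "cx", "cy" (the principal point, pixels), "pose" (4x4, takes a point from camera to world coordinates). Camera axes: x right, y up, looking along -z (the intrinsics and any distortion apply to the point x, -y, -z); pixel columns grow to the right and rows downward; lengths in mm; the calibration is good to about 2 mm. The wrist camera is an equidistant fisheye: a pixel r from the principal point sees the ray r / f radians off the axis. A picture is of the moment at which its call begins: read the wrist's pose just before it. camera_model takes no time and is no camera call; for the wrist camera it gives the pose at the moment of the call.
- close_job(): hands the job in; it is judged then, once.
Trained networks look in the newest picture that a camera, given by its name, has taken for a name from the list of things; names that differ only in an ending like _2 or _b are one class to them, and where a whole thing is asked for, a point or a joint stands for the part that bears it (a point fixed in the world has none). Each returns a list of dicts, best first, with "score" (0 to 1); they miss things now and then, are a little off and sometimes report something else, mostly with a low value. They report only what shows in the picture. A call takes as long as a camera call. They do not tell look-alikes from the thing itself.
- search_frame(camera, thing): "location" ([column, row] in pixels, amid what is visible of it).
- regions_of(camera, thing): "pixels" (384x512 bool, what is visible of it) and "location" ([column, row] in pixels, amid what is visible of it).
- pinpoint(camera, thing): "location" ([column, row] in pixels: a listed point, or the origin of a listed thing).
The state is a dict: "time": time; "joint_positions": joint angles; "dq": joint speeds; "tau": joint torques, N m; "tool_pos": TCP position; "tcp_rot": TCP orientation; "contact_force": force on the tool from outside, world axes, zero at the start; "moment": the same for the moment, N m; "grip_width": finger opening in mm; "finger_force": force on a finger pad.
Only numpy, scipy, OpenCV 4.12 (cv2) and the standard library are available. Lean on these libraries where they do the work, as an engineer would, in place of code of your own. Each camera call takes 0.05 s, during which the arm holds its last target. There are 200 camera calls.

## Task

Turn the turnbutton on the wooden dock, either way round, until its tongue no longer covers the end of the metal tray. Then lift the tray out by its upright handle and carry it level, so that the loose steel ball stays in its pocket, to the small camera that looks straight up from the bench. Finish while still holding the tray there, level and still, with the ball's pocket over the middle of the lens and about 10 cm above it. Do not touch the camera, and leave the other things where they are.

Things in the scene. Friction and masses are not known exactly. Their poses are not given: they have to be found in the camera images.
- dock: Fixed light-wood board 186 x 98 mm, 12 mm thick, that carries the tray; its place and heading on the bench vary. Origin on the bench top, under the middle of the tray's place; x along the tray's length towards the turnbutton, z up. Lips 6 mm high stand round the tray with 2 mm play; at x = +70 to +106 mm a block 40 mm wide and 23.5 mm high carries the turnbutton.
- turnbutton (a joint): Angle of the dark steel turnbutton about its upright pivot at x = +88 mm, y = 0 of the dock, positive counter-clockwise from above, stops at -1.6 and +1.6. At 0 its tongue points at the tray and lies over the tray's end (it starts within 0.3 rad of that); from about 1.1 rad to either side it is clear of the tray. It stays where it is left (friction about 0.03 N m).
- turnbutton_grip (a point): Point on the turnbutton's pivot axis, halfway up its thumb rib, 43 mm above the bench. The rib is upright, 30 mm long, 10 mm thick, from 29 to 55 mm above the bench. The point turns with the button: its x axis runs along the rib, away from the tongue; the tongue (12 mm wide, 24 to 29 mm above the bench) reaches 32 mm from the axis to its -x side and 18 mm to the other.
- tray: Loose aluminium tray 136 x 80 mm, plate 8 mm thick, 0.24 to 0.39 kg, standing on the dock with its underside 12 mm above the bench. Origin at the centre of its underside; x along its length towards the turnbutton end (which bears a thin steel strike plate), z up. Rims 5 mm high run along its long sides. In its middle stands a black handle, 32 mm along x, 14 mm thick along y, from 8 to 52 mm above the underside: grip it across y.
- tray_handle (a point): Middle of the tray's handle, 38 mm above the tray's underside, 14 mm below the handle's top; axes as the tray's.
- tray_pocket (a point): Centre of the floor of the round pocket, 32 mm across and 2.5 mm deep, with a clear window as floor; it lies at x = -46 mm, y = 0, 5.5 mm above the tray's underside. Axes as the tray's.
- ball_center (a point): Centre of the loose steel ball, 24 mm across, 57 g. It rolls freely by up to about 8 mm in the pocket, and would climb out over the pocket's rim at a tilt of about 35 degrees.
- view_camera: Inspection camera fixed on the bench, its place varies: round black housing 54 mm across, 43 mm high, on a disc foot 70 mm across, with a white ring and a lens on top. Origin under its middle on the bench.
- lens (a point): Centre of the camera's lens glass, 45 mm above the bench; it looks straight up.
- tape_roll: Roll of tape 57 mm across, 24 mm high, lying flat near the camera; leave it alone. Origin at the centre of its underside.
- flux_jar: Lidded jar 59 mm across, 60 mm high; leave it alone. Origin at the centre of its underside.
- charcoal_block: Black block 51 x 71 x 26 mm; leave it alone. Origin at the centre of its underside.
There are look-alikes about, which are no part of the job. There is more than one size of the tray; the job needs the larger.

How it is judged (in metres and radians):
On the way, in this order (a step that is already met when the one before it is completed fails the run):
1. the turnbutton is turned clear while the tray still sits in its dock ((value of joint turnbutton above 1.1 rad or value of joint turnbutton below -1.1 rad) and z of tray in the frame of dock below 0.02 m and horizontal distance between tray and dock below 0.012 m), for 0.1 s.
2. the tray is lifted out of the dock, level, with the ball in its pocket (z of tray in the frame of dock above 0.045 m and angle between tray's own z axis and vertical below 0.2 rad and distance between ball_center and tray_pocket below 0.019 m and contact force between tray and the fingers above 1 N), for 0.1 s.
At the end, for the whole second after the job is handed in: Tray held in the air, still (under 0.02 m/s), level within 0.12 rad, touching neither dock nor camera, its pocket within 15 mm of the lens centre sideways and 60 to 140 mm above it, the ball in the pocket (within 19 mm of its centre), the turnbutton 1.0 rad or more aside (horizontal distance between tray_pocket and lens below 0.015 m and z of tray_pocket in the frame of lens between 0.06 and 0.14 m and angle between tray's own z axis and vertical below 0.12 rad and distance between ball_center and tray_pocket below 0.019 m and linear speed of tray below 0.02 m/s and contact force between tray and the fingers above 1 N and contact force between tray and dock below 0.1 N and contact force between tray and view_camera below 0.1 N and (value of joint turnbutton above 1 rad or value of joint turnbutton below -1 rad)); the arm keeps its last pose, push and grip.
It fails at once if the ball leaves its pocket (distance between ball_center and tray_pocket above 0.023 m).
It fails at once if the tray is tipped by more than 0.35 rad (20 degrees) (angle between tray's own z axis and vertical above 0.35 rad).
It fails at once if the camera is touched (contact force between any of tray, the fingers, the arm and view_camera above 1 N).
It fails at once if the tape roll, the jar or the charcoal block is moved by more than 20 mm (distance of any of tape_roll, flux_jar, charcoal_block from where it was at the start of the episode above 0.02 m).
It also fails if it takes over 51 s, if anything falls off the work surface, if the arm or the gripper's body presses on something with over 40 N, if the wrist force passes 120 N, or if a joint passes its speed limit or range.

## Working session

There is one attempt and no reset: what is moved stays moved. The work goes in short steps, Python scripts to look and compute and a shell command to move; the robot and the scene stay as the last step left them, time stands still between calls to the robot, and variables do not carry over. Pictures are saved under pics/ and viewed, at most 10 in all, crops included, and the job is handed in when it is done.

```bash
mkdir -p pics
cat > h.py <<'E'
import numpy as np, cv2
from plant import *
def ray(cam,px,m=None):
    m=m or camera_model(cam); f=192/np.tan(np.radians(m["fov_y"])/2)
    u,v=px[0]-m["cx"],px[1]-m["cy"]
    if cam=="wrist":
        r=np.hypot(u,v); t=r/f; s=np.sin(t)/max(r,1e-9); d=np.array([u*s,-v*s,-np.cos(t)])
    else: d=np.array([u/f,-v/f,-1])
    P=np.array(m["pose"]); return P[:3,3],P[:3,:3]@d
def atz(cam,px,z,m=None):
    o,d=ray(cam,px,m); return (o+d*(z-o[2])/d[2])
E
cat > a.py <<'E'
from h import *
ims=[]
for c in ["top","scene"]:
    im=capture(c); cv2.imwrite(f"pics/{c}0.png",cv2.cvtColor(im,cv2.COLOR_RGB2BGR))
    m=camera_model(c); print(c,m["fov_y"],np.round(np.array(m["pose"])[:3,3]),list(m.keys()))
    for t,z in [("turnbutton_grip",43),("tray_handle",50),("tray_pocket",17.5),("ball_center",29.5),("lens",45),("dock",0),("tape_roll",0),("flux_jar",0),("charcoal_block",0)]:
        for r in pinpoint(c,t)[:4]:
            print(c,t,round(r["score"],2),np.round(r["location"]),np.round(atz(c,r["location"],z)))
print(get_obs())
E
python3 a.py
```

```text
top 42.98348739833221 [  24. -110. 1600.] ['fov_y', 'cx', 'cy', 'pose']
top turnbutton_grip 0.55 [280. 196.] [ 470. -211.   43.]
top tray_handle 0.92 [204. 197.] [467.  41.  50.]
top tray_handle 0.67 [253. 186.] [ 504. -123.   50.]
top tray_handle 0.19 [135. 228.] [363. 263.  50.]
top tray_pocket 0.88 [243. 183.] [524. -89.  18.]
top tray_pocket 0.76 [203. 192.] [495.  45.  18.]
top tray_pocket 0.44 [256. 189.] [ 502. -132.   18.]
top ball_center 0.46 [245. 182.] [523. -97.  30.]
top lens 0.88 [161. 198.] [468. 181.  45.]
top tape_roll 0.68 [135. 223.] [393. 276.   0.]
top tape_roll 0.44 [257. 187.] [ 515. -136.    0.]
top flux_jar 0.89 [327. 213.] [ 421. -371.    0.]
top charcoal_block 0.55 [359. 212.] [ 424. -479.    0.]
scene 56.61402442093785 [-48. 367. 864.] ['fov_y', 'cx', 'cy', 'pose']
scene turnbutton_grip 0.64 [269. 184.] [ 460. -197.   43.]
scene turnbutton_grip 0.41 [228. 193.] [520. -79.  43.]
scene tray_handle 0.74 [241. 183.] [ 516. -132.   50.]
scene tray_handle 0.71 [206. 230.] [455.  59.  50.]
scene tray_pocket 0.97 [227. 196.] [531. -82.  18.]
scene ball_center 0.36
[... 262 characters left out ...]
 -476.    0.]
{'time': 1.0, 'joint_positions': array([-1.30401032e+00,  3.41992987e-01,  1.52411643e+00, -1.46690660e-05,
        1.27541334e+00, -1.45992174e-01]), 'dq': array([ 0.00039471, -0.00062924,  0.00057411, -0.00066824,  0.00028648,
        0.00117083]), 'tau': array([-5.33494549e-04, -4.31133235e+01, -2.44480026e+01,  7.17068673e-02,
        4.82100737e-02, -2.36234746e-05]), 'tool_pos': array([ 210.62847173, -480.90263767,  226.73840425]), 'tcp_rot': array([3.14152554e+00, 2.40528222e-05, 4.12782454e-01]), 'contact_force': array([-0.49882454, -0.84373909,  0.15147566]), 'moment': array([ 0.02341788, -0.04047086,  0.00497814]), 'finger_force': 0.0, 'grip_width': 91.83370259175564}
```

Run:
```python
import cv2
a=cv2.imread("pics/top0.png")[140:270,110:400]; b=cv2.imread("pics/scene0.png")[110:340,120:420]
a=cv2.resize(a,(580,260),interpolation=2); b=cv2.resize(b,None,fx=1.45,fy=1.45,interpolation=2)
import numpy as np
c=np.zeros((600,580,3),'u1'); c[:260]=a; c[262:262+b.shape[0],:b.shape[1]]=b
cv2.imwrite("pics/c1.png",c)
```

```text
(no output)
```

View pics/c1.png

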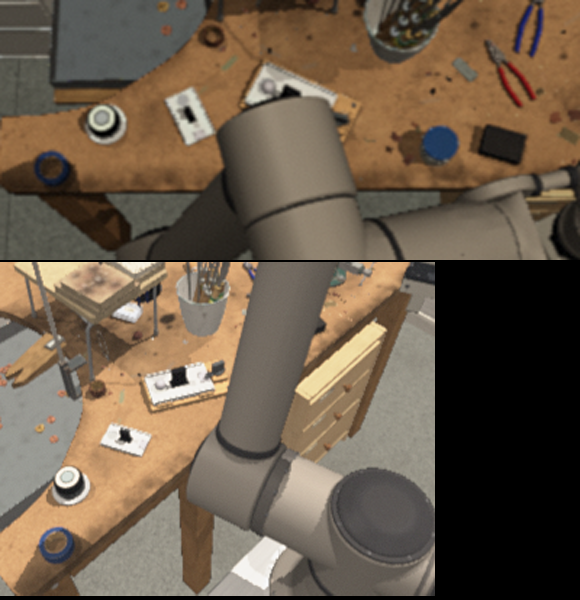

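In the composite, the candidates for the tray are:
- **Large tray:** on the wooden dock, with ball and handle, top px (250,185), scene px (241,190).
- **Small loose look-alike tray:** top px (204,197), scene px (206,230).

The description means the one on the dock. Its pocket-to-button distance measures 134 mm, as it should. The lens is at top px (161,198). I'll move over the dock and check from near.

```bash
cat > go.py <<'E'
import sys
from h import *
from scipy.spatial.transform import Rotation as R
x,y,z,yaw=map(float,sys.argv[1:5])
o=get_obs(); r=R.from_euler("xyz",o["tcp_rot"]); g=R.from_euler("xyz",[np.pi,0,yaw])
d=np.array([x,y,z])-o["tool_pos"]
# shifts given in tool axes now (turn afterwards), and in the final axes
print("t",o["time"],"now-axes",np.round(r.inv().apply(d)/30,2),"goal-axes",np.round(g.inv().apply(d)/30,2),"turn",np.round(np.degrees((r.inv()*g).as_rotvec())/4,2))
E
python3 go.py 440 -220 230 1.09
```

```text
t 1.0 now-axes [10.49 -4.9  -0.11] goal-axes [11.25  2.76 -0.11] turn [ 0.   0.  -9.7]
```

```bash
python3 -m pendant '[0.95,-0.45,0,0,0,0,0,0.95,-0.45,0,0,0,0,0,0.95,-0.45,0,0,0,0,0,0.95,-0.45,0,0,0,0,0,0.95,-0.45,0,0,0,0,0,0.95,-0.45,0,0,0,0,0,0.95,-0.45,0,0,0,0,0,0.95,-0.45,0,0,0,0,0,0.95,-0.45,0,0,0,0,0,0.95,-0.45,0,0,0,0,0,0.95,-0.45,0,0,0,0,0]'
python3 -m pendant '[0,0,0,0,0,-1,0,0,0,0,0,0,-1,0,0,0,0,0,0,-1,0,0,0,0,0,0,-1,0,0,0,0,0,0,-1,0,0,0,0,0,0,-1,0,0,0,0,0,0,-1,0,0,0,0,0,0,-1,0,0,0,0,0,0,-1,0,0,0,0,0,0,-0.7,0]'
cat > w.py <<'E'
import sys
from h import *
m=camera_model("wrist"); im=capture("wrist"); bgr=cv2.cvtColor(im,cv2.COLOR_RGB2BGR)
print(m["fov_y"],np.round(np.array(m["pose"])[:3,3]))
for t,z in [("turnbutton_grip",43),("tray_handle",50),("tray_pocket",17.5),("ball_center",29.5),("lens",45)]:
    for r in pinpoint("wrist",t)[:3]:
        print(t,round(r["score"],2),np.round(r["location"]),np.round(atz("wrist",r["location"],z,m),1))
        cv2.circle(bgr,tuple(int(v) for v in r["location"]),2,(0,0,255),-1)
cv2.imwrite(f"pics/{sys.argv[1]}.png",bgr)
E
python3 w.py w1
```

```text
time: 2.1
tool_pos: [439.0, -218.0, 226.8]
tcp_rot: [3.141, -0.0, 0.413]
contact_force: [-0.3, -0.4, 0.4]
grip_width: 45.8
finger_force: 0.0
time: 3.1
tool_pos: [438.2, -219.1, 226.8]
tcp_rot: [3.141, 0.0, 1.093]
contact_force: [-0.2, -0.3, -0.8]
grip_width: 45.9
finger_force: 0.0
65.70646984690485 [ 475. -150.  384.]
turnbutton_grip 0.92 [270. 157.] [ 464.8 -208.8   43. ]
tray_handle 0.81 [268.  78.] [ 503.1 -127.3   50. ]
tray_pocket 0.75 [269.  44.] [526.7 -87.5  17.5]
ball_center 0.58 [265.  42.] [521.6 -85.   29.5]
```

View pics/w1.png

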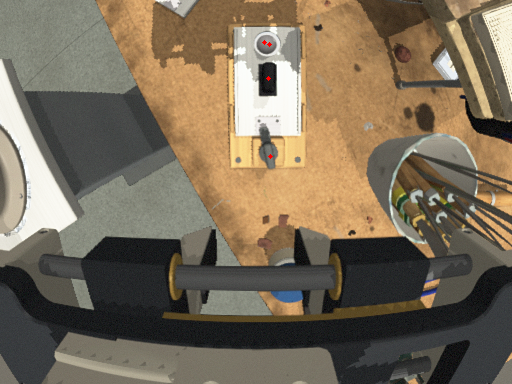

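The picture shows the large tray on its dock with the handle at (268,78), the ball in its pocket at (267,43) and the turnbutton at (269,155). The tongue leans slightly left, towards (264,128). The world points agree with the given sizes: 136 mm from pocket to button against a nominal 134.

```bash
python3 - <<'E'
import cv2
a=cv2.imread("pics/w1.png")[100:180,220:320]
cv2.imwrite("pics/c2.png",cv2.resize(a,None,fx=7,fy=7,interpolation=cv2.INTER_CUBIC))
E
python3 go.py 464 -208 36 1.2
```

```text
t 3.4 now-axes [0.73 0.59 6.36] goal-axes [0.66 0.67 6.36] turn [ 0.    0.   -1.59]
```

View pics/c2.png

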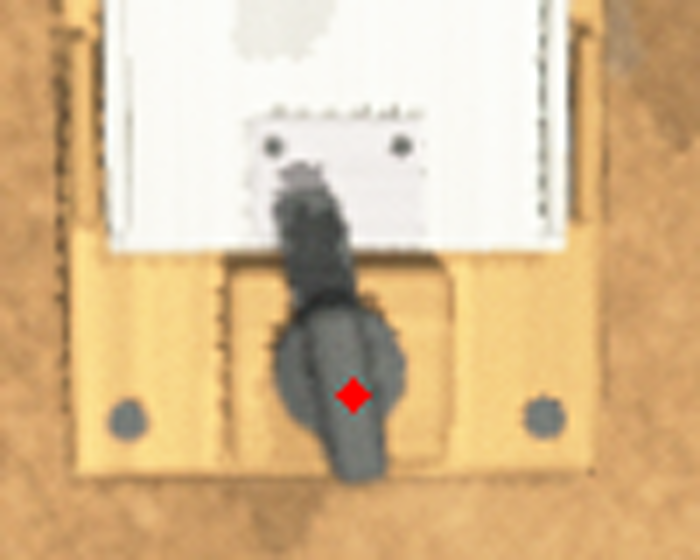

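The close crop confirms this is the right one: the strike plate, the turnbutton and the rib, which leans about 10° counter-clockwise of the dock axis. Next I'll go down onto the rib and shut the fingers.

```bash
python3 -m pendant '[0.72,0.6,0.7,0,0,0,0.2,0,0,1,0,0,-0.9,0.2,0,0,1,0,0,-0.9,0.2,0,0,1,0,0,-0.7,0.2,0,0,1,0,0,0,0.2,0,0,0.85,0,0,0,0.2,0,0,0.8,0,0,0,0.2,0,0,0,0,0,0,0.2]'
python3 -m pendant '[0,0,0,0,0,0,1,0,0,0,0,0,0,1,0,0,0,0,0,0,1,0,0,0,0,0,0,1,0,0,0,0,0,0,1,0,0,0,0,0,0,1,0,0,0,0,0,0,1]'
```

```text
time: 4.2
tool_pos: [462.4, -207.2, 33.6]
tcp_rot: [-3.136, -0.002, 1.264]
contact_force: [-0.0, -0.5, -0.2]
grip_width: 36.9
finger_force: 0.0
time: 4.9
tool_pos: [462.5, -207.7, 37.0]
tcp_rot: [-3.138, -0.0, 1.265]
contact_force: [-7.0, 1.5, 6.6]
grip_width: 9.6
finger_force: 30.0
```

```bash
python3 -m pendant '[0,0,0,0,0,-1,1,0,0,0,0,0,-1,1,0,0,0,0,0,-1,1,0,0,0,0,0,-1,1,0,0,0,0,0,-1,1,0,0,0,0,0,-1,1,0,0,0,0,0,-1,1,0,0,0,0,0,-1,1,0,0,0,0,0,-1,1]'
python3 -m pendant '[0,0,0,0,0,-1,1,0,0,0,0,0,-1,1,0,0,0,0,0,-1,1,0,0,0,0,0,-1,1,0,0,0,0,0,-1,1,0,0,0,0,0,-1,1,0,0,0,0,0,-1,1,0,0,0,0,0,-1,1,0,0,0,0,0,0,1]'
```

```text
time: 5.8
tool_pos: [463.6, -207.7, 37.0]
tcp_rot: [-3.141, -0.001, 1.896]
contact_force: [-2.6, 2.7, 4.0]
grip_width: 9.7
finger_force: 30.0
time: 6.7
tool_pos: [464.3, -207.2, 37.0]
tcp_rot: [3.14, -0.0, 2.453]
contact_force: [0.8, 5.5, 3.5]
grip_width: 9.6
finger_force: 30.0
```

```bash
python3 -m pendant '[0,0,0,0,0,0,0.3,0,0,0,0,0,0,0.3,0,0,0,0,0,0,0.3,0,0,-1,0,0,0,0.3,0,0,-1,0,0,0,0.3,0,0,-1,0,0,0,0.3,0,0,-1,0,0,0,0.3,0,0,-1,0,0,0,0.3,0,0,0,0,0,1,0,0,0,0,0,0,1,0,0,0,0,0,0,1,0]'
python3 -m pendant '[0,0,0,0,0,1,0,0,0,0,0,0,1,0,0,0,0,0,0,1,0,0,0,0,0,0,1,0,0,0,0,0,0,1,0,0,0,0,0,0,1,0,0,0,0,0,0,1,0,0,0,0,0,0,1,0,0,0,0,0,0,1,0,0,0,0,0,0,1,0,0,0,0,0,0,1,0]'
python3 -m pendant '[0,0,0,0,0,1,0,0,0,0,0,0,1,0,0,0,0,0,0,1,0,0,0,0,0,0,1,0,0,0,0,0,0,1,0,0,0,0,0,0,0.5,0]'
python3 w.py w2
```

```text
time: 7.8
tool_pos: [464.2, -208.5, 186.7]
tcp_rot: [3.141, 0.001, 2.239]
contact_force: [0.1, -0.5, 0.3]
grip_width: 45.3
finger_force: 0.0
time: 8.9
tool_pos: [464.1, -208.5, 186.3]
tcp_rot: [3.141, 0.0, 1.471]
contact_force: [-0.8, 0.1, -0.7]
grip_width: 45.9
finger_force: 0.0
time: 9.5
tool_pos: [464.1, -208.5, 186.3]
tcp_rot: [3.141, 0.0, 1.087]
contact_force: [0.4, -1.1, -0.4]
grip_width: 45.5
finger_force: 0.0
65.70646984690485 [ 501. -139.  343.]
turnbutton_grip 0.78 [255. 180.] [ 466.6 -206.    43. ]
tray_pocket 0.74 [253.  57.] [524.8 -88.9  17.5]
ball_center 0.97 [249.  55.] [522.1 -87.1  29.5]
lens 0.63 [251.  93.] [ 504.1 -125.    45. ]
```

View pics/w2.png

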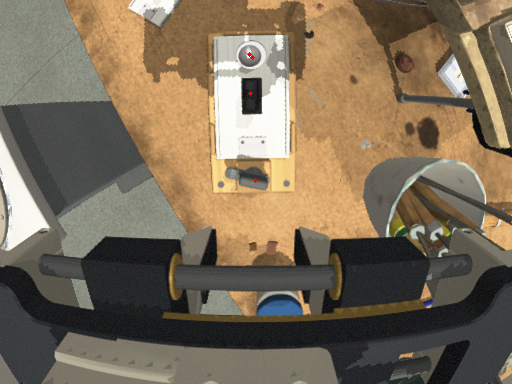

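The picture shows the button lying crosswise at (250,180), well clear of the tray. The ball sits in its pocket at (250,56) and the handle is at (251,95).

```bash
python3 go.py 504 -128 31 1.094
```

```text
t 9.8 now-axes [ 2.99 -0.06  5.17] goal-axes [ 2.99 -0.05  5.17] turn [ 0.    0.   -0.05]
```

```bash
python3 -m pendant '[1,0,0,0,0,0,0.1,1,0,0,0,0,0,0.1,1,-0.06,0,0,0,0,0.1,0,0,1,0,0,0,0.1,0,0,1,0,0,0,0.1,0,0,1,0,0,0,0.1,0,0,1,0,0,0,0.1,0,0,0.7,0,0,0,0.1,0,0,0.4,0,0,0,0.1,0,0,0,0,0,0,0.1]'
python3 -m pendant '[0,0,0,0,0,0,1,0,0,0,0,0,0,1,0,0,0,0,0,0,1,0,0,0,0,0,0,1,0,0,0,0,0,0,1,0,0,0,0,0,0,1,0,0,0,0,0,0,1]'
```

```text
time: 10.8
tool_pos: [503.4, -127.4, 32.0]
tcp_rot: [-3.139, 0.0, 1.09]
contact_force: [1.2, 0.2, 0.5]
grip_width: 41.3
finger_force: 0.0
time: 11.5
tool_pos: [504.1, -127.6, 33.9]
tcp_rot: [3.141, 0.0, 1.09]
contact_force: [-3.1, 1.2, 5.2]
grip_width: 13.9
finger_force: 30.0
```

```bash
python3 -m pendant '[0,0,-0.1,0,0,0,1,0,0,-0.2,0,0,0,1,0,0,-0.3,0,0,0,1,0,0,-0.5,0,0,0,1,0,0,-0.6,0,0,0,1,0,0,-0.6,0,0,0,1,0,0,-0.6,0,0,0,1,0,0,-0.6,0,0,0,1,0,0,-0.4,0,0,0,1,0,0,-0.2,0,0,0,1,0,0,-0.1,0,0,0,1,0,0,0,0,0,0,1]'
cat > a2.py <<'E'
from h import *
for c in ["top","scene","wrist"]:
    m=camera_model(c); im=capture(c); cv2.imwrite(f"pics/{c}3.png",cv2.cvtColor(im,cv2.COLOR_RGB2BGR))
    for t,z in [("lens",45),("view_camera",0),("tray_pocket",145),("ball_center",157)]:
        for r in pinpoint(c,t)[:3]: print(c,t,round(r["score"],2),np.round(r["location"]),np.round(atz(c,r["location"],z,m),1))
E
python3 a2.py
```

```text
time: 12.7
tool_pos: [504.1, -127.6, 159.1]
tcp_rot: [-3.141, 0.0, 1.09]
contact_force: [-0.2, -0.4, -5.0]
grip_width: 13.9
finger_force: 30.0
top lens 0.64 [256. 176.] [ 540.9 -133.1   45. ]
top tray_pocket 0.59 [281. 198.] [ 434.  -207.1  145. ]
scene lens 0.82 [165. 258.] [464.6 190.5  45. ]
scene view_camera 0.83 [169. 266.] [466.4 188.3   0. ]
scene tray_pocket 0.87 [195. 231.] [414.6 116.3 145. ]
scene tray_pocket 0.53 [226. 168.] [525.2 -82.  145. ]
scene tray_pocket 0.37 [335. 158.] [ 331. -337.  145.]
wrist tray_pocket 0.85 [257. 162.] [527.6 -87.2 145. ]
wrist tray_pocket 0.55 [176.  31.] [522.2   4.5 145. ]
wrist ball_center 0.7 [252. 170.] [524.4 -87.8 157. ]
```

View pics/wrist3.png

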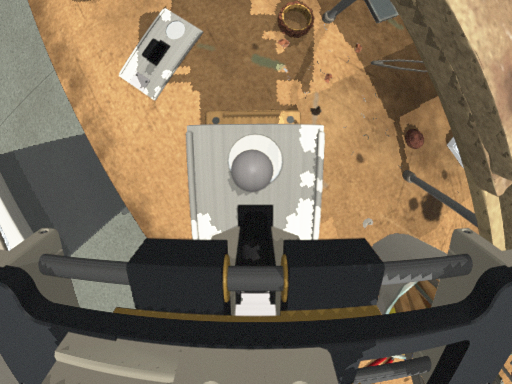

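The tray is up and level, and the ball at (252,170) is in its pocket. The stand on the right needs a look before the carry.

```bash
python3 - <<'E'
from h import *
a=cv2.imread("pics/scene3.png")[20:340,60:400]; b=cv2.imread("pics/top3.png")[60:270,90:340]
c=np.zeros((600,790,3),'u1'); a=cv2.resize(a,(425,400)); b=cv2.resize(b,(360,302)); c[:400,:425]=a; c[:302,428:788]=b
cv2.imwrite("pics/c4.png",c)
print("rod foot", atz("wrist",[408,175],0), "stand edge px", atz("wrist",[490,180],0))
E
python3 go.py 425 90 160 1.09
```

```text
rod foot [ 670.80809314 -206.05965254    0.        ] stand edge px [ 797.63131953 -275.83647413    0.        ]
t 13.45 now-axes [ 5.21 -5.7  -0.03] goal-axes [ 5.21 -5.7  -0.02] turn [ 0.  0. -0.]
```

View pics/c4.png

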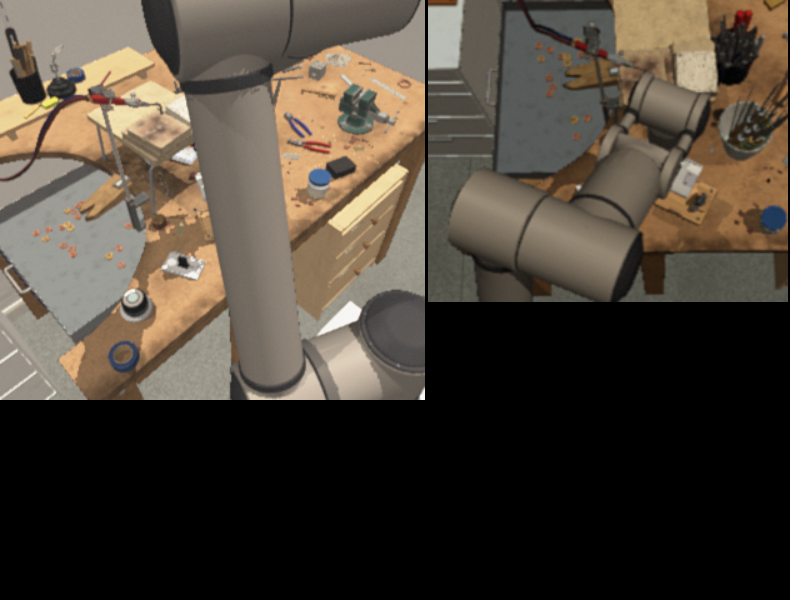

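The stand lies beyond x = 600, off the path. I'll carry in a straight line with ramps to just short of the camera.

```bash
python3 -m pendant '[0.145,-0.16,0,0,0,0,1,0.29,-0.32,0,0,0,0,1,0.435,-0.47,0,0,0,0,1,0.58,-0.63,0,0,0,0,1,0.58,-0.63,0,0,0,0,1,0.58,-0.63,0,0,0,0,1,0.58,-0.63,0,0,0,0,1,0.58,-0.63,0,0,0,0,1,0.58,-0.63,0,0,0,0,1,0.435,-0.47,0,0,0,0,1,0.29,-0.32,0,0,0,0,1,0.145,-0.16,0,0,0,0,1]'
python3 -m pendant '[0,0,0,0,0,0,1,0,0,0,0,0,0,1,0,0,0,0,0,0,1]'
sed -i 's/\["top","scene","wrist"\]/["top","wrist"]/;s/3.png/5.png/' a2.py; python3 a2.py
```

```text
time: 14.65
tool_pos: [424.5, 91.5, 159.3]
tcp_rot: [-3.142, -0.0, 1.092]
contact_force: [-0.5, 0.4, -4.0]
grip_width: 14.1
finger_force: 30.0
time: 14.95
tool_pos: [425.9, 89.4, 159.2]
tcp_rot: [3.141, 0.0, 1.089]
contact_force: [-0.3, -0.5, -4.2]
grip_width: 13.9
finger_force: 30.0
top view_camera 0.5 [257. 193.] [ 493.5 -136.6    0. ]
top tray_pocket 0.67 [200. 192.] [457.3  43.2 145. ]
wrist lens 0.73 [244.  76.] [467.3 189.   45. ]
wrist view_camera 0.69 [249.  79.] [471.6 188.7   0. ]
wrist tray_pocket 0.67 [331. 173.] [485.9 104.  145. ]
wrist tray_pocket 0.57 [257. 160.] [449.6 131.1 145. ]
wrist ball_center 0.85 [246. 155.] [446.9 138.2 157. ]
wrist ball_center 0.25 [376. 357.] [464.7 -55.5 157. ]
```

View pics/wrist5.png

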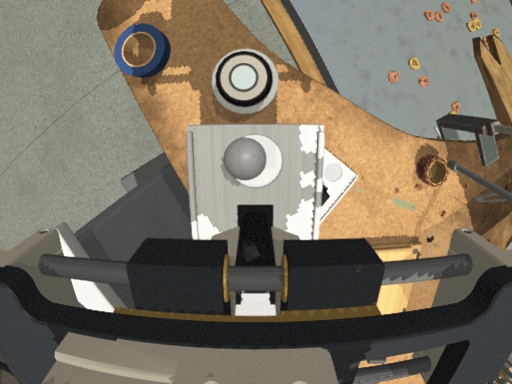

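The lens is at (244,76), which is (467,189) in the world. The pocket is at (257,160), about (449,131), with the ball inside. That leaves 60 mm along tool x and -11 mm along tool y.

```bash
python3 -m pendant '[0.1,-0.02,0,0,0,0,1,0.2,-0.04,0,0,0,0,1,0.3,-0.06,0,0,0,0,1,0.4,-0.06,0,0,0,0,1,0.4,-0.06,0,0,0,0,1,0.3,-0.06,0,0,0,0,1,0.2,-0.04,0,0,0,0,1,0.1,-0.02,0,0,0,0,1,0,0,0,0,0,0,1,0,0,0,0,0,0,1]'
sed -i 's/\["top","wrist"\]/["scene","wrist"]/;s/5.png/6.png/' a2.py; python3 a2.py
python3 - <<'E'
import cv2,numpy as np
a=cv2.imread("pics/wrist6.png")[:300,100:450]; b=cv2.imread("pics/scene6.png")[180:340,80:300]
c=np.zeros((320,790,3),'u1'); c[:300,:350]=a; c[:320,350:790]=cv2.resize(b,(440,320)); cv2.imwrite("pics/c6.png",c)
E
```

```text
time: 16.45
tool_pos: [443.6, 148.0, 159.1]
tcp_rot: [-3.142, 0.0, 1.09]
contact_force: [-0.3, 0.3, -3.9]
grip_width: 13.9
finger_force: 30.0
scene lens 0.96 [169. 258.] [459.  184.4  45. ]
scene view_camera 0.93 [169. 266.] [466.1 188.5   0. ]
scene view_camera 0.74 [315. 173.] [ 408.3 -372.9    0. ]
scene tray_pocket 0.76 [158. 238.] [460.9 191.4 145. ]
scene tray_pocket 0.75 [198. 229.] [414.1 108.1 145. ]
scene ball_center 0.39 [155. 233.] [469.5 191.2 157. ]
scene ball_center 0.37 [161. 236.] [452.4 187.5 157. ]
wrist view_camera 0.96 [257. 136.] [468.2 188.8   0. ]
wrist view_camera 0.73 [254. 256.] [399.4  64.3   0. ]
wrist tray_pocket 0.55 [257. 162.] [467.2 188.5 145. ]
wrist tray_pocket 0.55 [340. 223.] [496.5 129.4 145. ]
wrist tray_pocket 0.52 [244. 157.] [462.  194.6 145. ]
wrist ball_center 0.98 [243. 158.] [462.3 195.9 157. ]
```

View pics/c6.png

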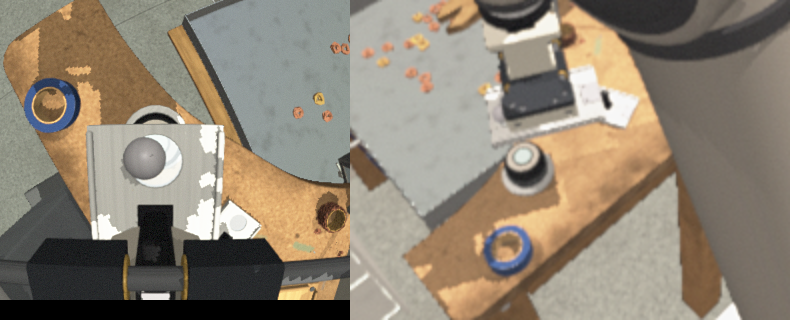

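The tray covers the camera. The pocket at wrist px (257,162) reads (467,188.5), the lens (467,189). The ball is in its pocket and the other things are undisturbed, so I'm letting it settle and handing in.

```bash
python3 -m pendant '[0,0,0,0,0,0,1,0,0,0,0,0,0,1,0,0,0,0,0,0,1,0,0,0,0,0,0,1,0,0,0,0,0,0,1,0,0,0,0,0,0,1]' && python3 -c "from plant import close_job; print(close_job())"
```

```text
time: 17.55
tool_pos: [443.7, 148.2, 159.2]
tcp_rot: [3.142, 0.0, 1.09]
contact_force: [0.6, 0.1, -4.8]
grip_width: 13.7
finger_force: 30.0
the job is handed in; nothing more can be done
None
```

The job is handed in at 17.6 s: the turnbutton is turned about 1.3 rad aside, and the tray is held level and still with the ball in its pocket, about 98 mm above the lens and within a few millimetres of its centre; the hand-in returned no verdict.

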